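# Feed two nuts from the star-wheel feeder with its gated lever

## Robot

A 6-joint arm with a two-finger parallel gripper is mounted at the origin on a cart in front of the work surface, level with it; the furniture and walls round the work are solid. World frame = base frame: x ahead of the robot, y to its left, z up, the work surface at z = 0. Lengths are in m, angles in rad, forces in N, time in s.
With the tool pointing down it reaches from about 0.35 to 0.975 m from the base axis. Payload 4.9 kg.
Tool frame: the origin (TCP) lies on the front face of the gripper's body, between the roots of the fingers; the fingertips stand ctrl.finger_overhang ahead of it and the grasp point (between the pads) lies 54 mm ahead of it (ctrl.finger_overhang is the distance from the TCP to the fingertips, in m); z points along the fingers, y is the line along which they close (so a half turn about z gives the same grasp; the last joint's range is limited). The gripper opens to 85 mm and grips with 20 to 120 N. Pads are 22 mm wide; open, the fingers measure 114 mm over their backs; the gripper's body (76 mm by 85 mm) begins 54 mm behind the grasp point. The pads swing forward as they close: fully open they stand 13 mm farther back than shut.
Start: joints at [1.007, 0.053, 1.613, -0, 1.476, -0.119], TCP at [0.269, 0.564, 0.304] pointing down, gripper open.
Joint ranges: [-3.01, 3.01], [-1.01, 2.22], [0.06, 2.58], [-1.02, 4.17], [0.09, 2.62], [-3.14, 3.14]. Speed limits (rad/s): [2.57, 2.57, 3.14, 3.14, 3.14, 3.14].

## Interface

Orientations are given as a rotation vector (axis times angle).
In Python, from station import ctrl, vision gives the robot as it stands. The module is installed in compiled form; this text tells all that it offers.
- The arm moves only by the tool drive_tool, never from a script. Its argument "rows" is a list of rows, each a list of 2 entries, a list of its own where there are three numbers: the shift along the tool's x, y, z in m, then the turn about the tool's z in rad. A call has 1 to 10 rows; each row shifts and turns the commanded pose from where the row before left it, along the tool's axes as they then stand; what a row does not reach is not made up. A row lasts 1/10 s, in which the tool goes at most 50 mm and 8.59 degrees, less where a joint would pass 70% of its speed; a pose out of reach is approached as far as the arm can. A call with a gripper value outside its range is refused whole. "jaw" is the closure, from 0 (fully open) to 1 (shut), set as the call begins (left out, the last holds). The fingers move at their own pace and stop on an object; "grip_force" is the grip in N (left out, the last holds). Time passes only in rows, so rows that do not move let the fingers close. It gives the time, the measured TCP pose, the force, the opening and the grip force at its end, in the units of the state.
- ctrl.get_obs(): the state, without advancing time (a new reading comes with each control period).
- vision.get_image(name): name is "scene" or "top" or "wrist"; returns a dict with "image" (384x512x3 uint8, blue, green, red), "vertical_fov" (degrees; the focal length in pixels is half the picture's height over the tangent of half this angle, whatever the lens; pixels are square), "cx", "cy" (the principal point, pixels), "R" (3x3) and "t" (3): a world point X has camera coordinates R X + t. Camera axes: x right, y down, z forward; pixel columns grow to the right and rows downward; lengths in m; the calibration is good to about 2 mm. A picture is of the moment at which its call begins. There is no depth.
- ctrl.finish_job(): hands the job in; it is judged then, once.
The state is a dict: "t": time; "q": joint angles; "dq": joint speeds; "effort": joint torques, N m; "tool_pos": TCP position; "tool_rot": TCP orientation; "contact_force": force on the tool from outside, world axes, zero at the start; "wrist_torque": the same for the moment, N m; "opening": finger opening in m; "grip_force": force on a finger pad.
Only numpy, scipy, OpenCV 4.12 (cv2) and the standard library are available. Lean on these libraries where they do the work, as an engineer would, in place of code of your own. Each camera call takes 0.05 s, during which the arm holds its last target. There are 200 camera calls.

## Task

Set the catch tray flat on the bench with its pan squarely under the spout of the nut feeder, then guide the feeder's black-knobbed lever through the whole zigzag gate, from the slot at one end by way of the middle slot to the very end of the last slot, so that two nuts drop into the tray one after the other. Leave the lever pushed fully outward in the last slot, the tray under the spout with the two nuts in it and the third nut still in the wheel, and do not disturb the pliers, the angle bracket or the wood offcut.

Things in the scene. Friction and masses are not known exactly. Their poses are not given: they have to be found in the camera images.
- feeder: Nut feeder, fixed to the bench. Origin on the bench below the wheel's upright axle; at yaw 0 x points away from the robot, y left. Grey deck, top 54 mm up, x -153..85, y -88..88 mm, on legs (feet 26 mm wide) at x -143 and 75, y +-78 mm. A round wall (radius 75 mm, top 71 mm) holds a white star wheel of 10 pockets. The gate is a dark plate (top 66 mm up) on the robot's side.
- outlet (a point): Centre of the lower mouth of the square spout (40 mm outside) under the deck, where the nuts drop out: at feeder x 0, y -54 mm, 36 mm above the bench, so the tray's pan passes below it, coming in between the legs from the feeder's -y side (its right).
- gate_first (a point): Inner end of the first slot (pin centre), 92 mm from the axle at 144 deg (angles about the axle from feeder +x, counter-clockwise from above); gate top height. The lever starts in this slot, which runs straight outward to radius 117 mm; from there an arc of radius 117 mm leads to the middle slot. The channel is 12 to 16 mm wide; the lever's steel pin, 10 mm thick, runs in it.
- gate_middle (a point): Middle of the middle slot, 104.5 mm from the axle at 180 deg. The slot is radial: the channel enters it at radius 117 mm (outer end) and leaves it at radius 92 mm (inner end), from where an arc of radius 92 mm leads on to the last slot.
- gate_last (a point): Outer, closed end of the last slot (pin centre there), 117 mm from the axle at 216 deg. The channel enters this radial slot at radius 92 mm; from there it runs straight outward.
- wheel (a joint): Turn of the star wheel and of the arm that carries the lever, rad, counter-clockwise from above: 0 with the lever in the first slot (arm at 144 deg), 0.628 in the middle slot, 1.257 in the last. Stays where it is left; 1 to 2 N at the knob turns it. At 0.628 the first nut's pocket is over the opening, at 1.257 the second's.
- lever (a joint): Slide of the lever along the wheel's arm, m: 0 with the pin 92 mm from the axle, 0.025 at 117 mm; grows outward, away from the axle. Stays where it is left; 1 to 2 N moves it. The gate's end walls stop it at about -0.002 and 0.027.
- knob (a point): Middle of the lever's round black knob, on its axis (straight above the pin), 108 mm above the bench. Knob upright, up to 25 mm in diameter, from 87 to 125 mm above the bench, tapered in its lowest 9 mm; it keeps its height and stays upright. The arm below it reaches up to 87 mm. The knob turns with the arm, not on its pin.
- tray: Catch tray of sheet steel, loose, about 0.15 kg: square open pan 66 x 66 mm, 26 mm high, 3 mm walls, with a straight wooden handle. Origin at the underside of the pan's centre. The handle runs along the tray's -y axis from y = -35 to -145 mm, is 14 mm wide (x) and reaches from 2 to 20 mm above the bench.
- tray_floor (a point): Centre of the pan's inner floor, 3 mm above its underside.
- tray_handle (a point): Point on the handle's centre line, 112 mm from the pan's centre along -y and 11 mm above the underside: gripped here, across the handle, the tray goes under the spout with the gripper 78 mm clear of the deck's edge.
- nut_a: M12 steel nut, 22 mm across, 10 mm high, origin at its underside's centre. Lies flat in the wheel's pocket just before the opening; drops first.
- nut_b: The same kind of nut, in the next pocket; drops second.
- nut_c: The same kind of nut, in the pocket after that; must stay in the wheel.
- pliers: Pliers with red grips, 160 mm long, lying on the bench at the far right: a bystander.
- angle_bracket: Bent steel bracket, 60 x 40 x 50 mm, standing on the bench at the right: a bystander.
- offcut_2: Small beech offcut, 60 x 85 x 24 mm, lying on the bench near the vice: a bystander.

How it is judged:
By the outcome, as a careful person would: the job done as asked, in the order asked, and still so for the second after the job is handed in, with the robot touching nothing.
It also fails if it takes over 51 s, if anything falls off the work surface, if the arm or the gripper's body presses on something with over 40 N, if the wrist force passes 120 N, or if a joint passes its speed limit or range.

## Working session

There is one attempt and no reset: what is moved stays moved. The work goes in short steps, Python scripts to look and compute and a tool call to move; the robot and the scene stay as the last step left them, time stands still between calls to the robot, and variables do not carry over. Pictures are saved under pics/ and viewed, at most 10 in all, crops included, and the job is handed in when it is done.

Besides the shell and the picture viewer there is one more tool, called by a JSON object that holds its "op" and its "data", one argument or row to a line. drive_tool: Moves the arm, as the interface text tells. Its arguments: {"type":"object","properties":{"rows":{"type":"array","items":{"type":"array"}},"jaw":{"type":"number"},"grip_force":{"type":"number"}},"required":["rows"]}

```bash
mkdir -p pics
cat > h.py <<'E'
import numpy as np, cv2
from station import ctrl, vision
def cam(n):
    d=vision.get_image(n); d['f']=d['image'].shape[0]/2/np.tan(np.radians(d['vertical_fov'])/2); d['R']=np.array(d['R']);d['t']=np.array(d['t']);return d
def ray(d,u,v,z):
    c=-d['R'].T@d['t']; r=d['R'].T@np.array([(u-d['cx'])/d['f'],(v-d['cy'])/d['f'],1]); return c+r*(z-c[2])/r[2]
def proj(d,X):
    p=d['R']@np.array(X)+d['t']; return p[:2]/p[2]*d['f']+[d['cx'],d['cy']]
E
python3 - <<'E'
from h import *
import pickle
for n in ['scene','top']:
    d=cam(n); cv2.imwrite(f'pics/{n}0.png',cv2.resize(d['image'],(800,600),interpolation=cv2.INTER_CUBIC)); pickle.dump(d,open(n+'.pkl','wb'))
    print(n,d['f'],-d['R'].T@d['t'],d['R'].round(2).tolist())
print(ctrl.get_obs(),ctrl.finger_overhang)
E
```

```text
scene 468.02328418665763 [ 0.05730086 -0.73649748  0.9401569 ] [[0.79, -0.62, 0.0], [-0.44, -0.56, -0.7], [0.43, 0.55, -0.71]]
top 444.2432448353235 [ 0.40492953 -0.1035588   1.44873719] [[-0.01, -1.0, 0.01], [-0.99, 0.01, -0.13], [0.13, -0.01, -0.99]]
{'t': 0.1, 'q': array([ 1.00700600e+00,  5.33218921e-02,  1.61413709e+00,  3.05383102e-07,
        1.47598347e+00, -1.18990284e-01]), 'dq': array([ 1.32916025e-03, -1.31378082e-03, -4.01491253e-03, -8.59495460e-05,
       -2.46746645e-04,  2.56751186e-04]), 'effort': array([ 2.13960616e-04, -3.94905424e+01, -3.71361923e+01, -7.20476964e-05,
        3.94961913e-03,  5.92079090e-06]), 'tool_pos': array([0.26869288, 0.56383307, 0.30277828]), 'tool_rot': array([-6.92807871e-01, -3.06361250e+00,  2.73727055e-03]), 'contact_force': array([-0.09896675, -1.10768436,  0.43904107]), 'wrist_torque': array([-0.00420919,  0.03456137,  0.01426007]), 'grip_force': 0.0, 'opening': 0.08524008317343003} 0.0726
```

View pics/top0.png

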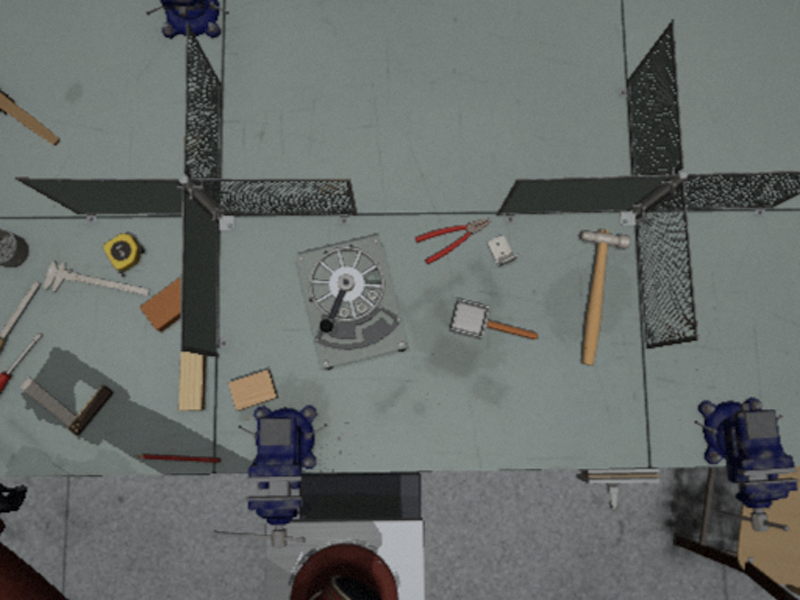

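View pics/scene0.png

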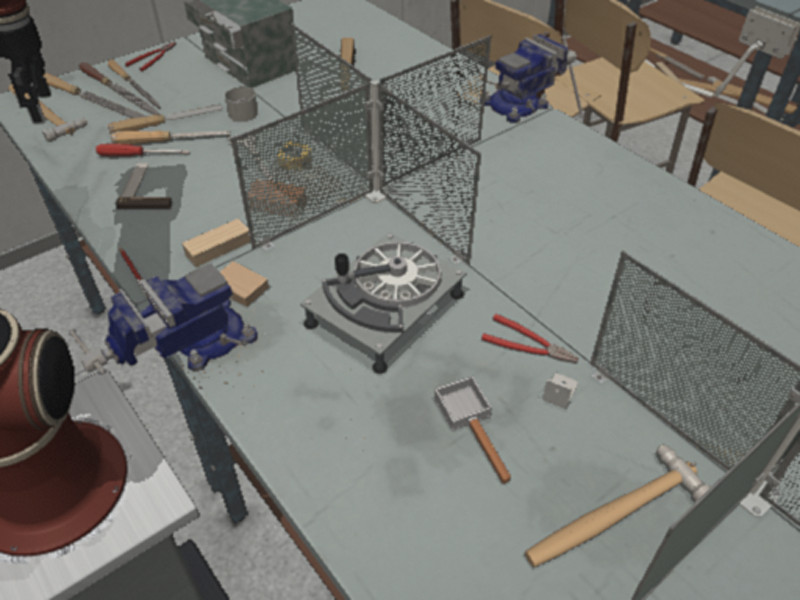

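Top view (800x600): axle (345,282), knob (326,325), deck corners (298,252), (378,235), (325,368), (410,350); tray pan (469,318), handle end (537,336). A mesh screen stands between the gripper and the feeder (scene: near end bottom (253,247), top (234,138)).

```bash
cat > m.py <<'E'
from h import *
import pickle
T=pickle.load(open('top.pkl','rb'));S=pickle.load(open('scene.pkl','rb')); k=.64
P=lambda d,u,v,z: ray(d,u*k,v*k,z)[:2]
A=np.array([[85,88],[85,-88],[-153,88],[-153,-88],[0,0]])/1000
B=np.array([P(T,298,252,.054),P(T,378,235,.054),P(T,325,368,.054),P(T,410,350,.054),P(T,345,282,.1)])
a=A[:4]-A[:4].mean(0);b=B[:4]-B[:4].mean(0)
yaw=np.arctan2((a[:,0]*b[:,1]-a[:,1]*b[:,0]).sum(),(a*b).sum())
R=np.array([[np.cos(yaw),-np.sin(yaw)],[np.sin(yaw),np.cos(yaw)]])
o=(B[:4]-A[:4]@R.T).mean(0)
print('feeder',yaw,np.degrees(yaw),o,'res',(B[:4]-A[:4]@R.T-o).round(4).tolist(),'axle',B[4])
kn=P(T,326,325,.125);print('knob',kn,'pred',o+R@(.092*np.array([np.cos(np.radians(144)),np.sin(np.radians(144))])))
print('outlet',o+R@[0,-.054])
for n,d,box in (('top',T,(480,310,560,350)),('scene',S,(460,410,515,485))):
    x0,y0,x1,y1=[int(c*k) for c in box]; im=d['image'][y0:y1,x0:x1]; h=cv2.cvtColor(im,cv2.COLOR_BGR2HSV)
    m=((h[...,0]<20)&(h[...,1]>90)).astype(np.uint8); pts=np.argwhere(m)[:,::-1]+[x0,y0]
    W=np.array([ray(d,u,v,.018)[:2] for u,v in pts]); c=W.mean(0); w,V=np.linalg.eigh(np.cov((W-c).T)); s=(W-c)@V[:,1]
    print(n,len(W),'handle c',c,'dir',V[:,1],'ang',np.degrees(np.arctan2(V[1,1],V[0,1])),'len',s.min(),s.max())
print('pan top',P(T,469,318,.02))
print('screen near end: scene bottom',P(S,253,247,0),'post bottom',P(S,376,195,0),'top view near bottom',P(T,214,354,0))
for z in(.15,.2,.25,.3,.35,.4): print(z,P(S,234,138,z),P(S,376,82,z),P(T,184,350,z))
E
python3 m.py
```

```text
feeder 0.22709434860685557 13.01154772644545 [ 0.6226887  -0.01513969] res [[0.0055, -0.0014], [-0.0007, 0.0063], [0.0006, -0.0029], [-0.0054, -0.002]] axle [ 0.62053585 -0.01057652]
knob [0.53373962 0.02434517] pred [0.53799501 0.0207905 ]
outlet [ 0.63484666 -0.06775323]
top 141 handle c [ 0.52979539 -0.34865566] dir [0.26852529 0.96327263] ang 74.42346793683326 len -0.05308369967011855 0.0515253366888206
scene 261 handle c [ 0.52795667 -0.35465498] dir [0.28027592 0.95991948] ang 73.72332700214166 len -0.05469936288673525 0.056677533033547535
pan top [ 0.55451363 -0.26136465]
screen near end: scene bottom [0.49010608 0.26642389] post bottom [0.77488477 0.25047992] top view near bottom [0.48849543 0.26918268]
0.15 [0.55208928 0.4038334 ] [0.89507895 0.4055059 ] [0.48806394 0.28660353]
0.2 [0.52077978 0.33167489] [0.84206555 0.33324155] [0.48486335 0.27158269]
0.25 [0.48947028 0.25951638] [0.78905215 0.26097721] [0.48166276 0.25656186]
0.3 [0.45816077 0.18735787] [0.73603875 0.18871287] [0.47846218 0.24154102]
0.35 [0.42685127 0.11519936] [0.68302535 0.11644853] [0.47526159 0.22652019]
0.4 [0.39554176 0.04304085] [0.63001195 0.04418418] [0.47206101 0.21149936]
```

```bash
cat >> h.py <<'E'
def delta(x,y,z,ang):
    """tool-frame shift (after turning) and turn to reach TCP x,y,z with tool y at world angle ang deg"""
    from scipy.spatial.transform import Rotation as Ro
    s=ctrl.get_obs(); M=Ro.from_rotvec(s['tool_rot']).as_matrix(); cur=np.degrees(np.arctan2(M[1,1],M[0,1]))
    turn=-np.radians((ang-cur+180)%360-180); a=np.radians(ang); yy=np.array([np.cos(a),np.sin(a),0]); zz=np.array([0,0,-1.]); xx=np.cross(yy,zz)
    d=np.array([x,y,z])-s['tool_pos']; print('t',s['t'],'pos',s['tool_pos'].round(4),'ang',cur.round(2),'shift',[round(float(d@v),4) for v in (xx,yy,zz)],'turn',round(turn,4))
E
cat >> m.py <<'E'
print('----')
for n,d,box in (('top',T,(405,210,490,275)),('scene',S,(470,300,590,370))):
    x0,y0,x1,y1=[int(c*k) for c in box]; h=cv2.cvtColor(d['image'][y0:y1,x0:x1],cv2.COLOR_BGR2HSV)
    m=(((h[...,0]<10)|(h[...,0]>170))&(h[...,1]>120)); pts=np.argwhere(m)[:,::-1]+[x0,y0]
    W=np.array([ray(d,u,v,.008)[:2] for u,v in pts]); F=(W-o)@R
    print(n,'pliers world min x',W[W[:,0].argmin()],'min|y|',W[W[:,1].argmax()],'feeder min x',F[F[:,0].argmin()],'max y',F[F[:,1].argmax()])
    print('hull feeder',(cv2.convexHull(F.astype(np.float32))[:,0]).round(3).tolist())
for u,v in((488,240),(505,235),(516,258),(498,265)): q=P(T,u,v,.02);print('bracket',q,(q-o)@R)
delta(.5245,-.37,.40,-16)
E
python3 m.py | sed -n '/----/,$p'
```

```text
----
top pliers world min x [ 0.67459931 -0.1796669 ] min|y| [ 0.7254049 -0.1541726] feeder min x [ 0.01353491 -0.17199046] max y [ 0.06877603 -0.15858949]
hull feeder [[0.07800000160932541, -0.22200000286102295], [0.07699999958276749, -0.19499999284744263], [0.07599999755620956, -0.18400000035762787], [0.07400000095367432, -0.16699999570846558], [0.07199999690055847, -0.1589999943971634], [0.0689999982714653, -0.1589999943971634], [0.017999999225139618, -0.17000000178813934], [0.014000000432133675, -0.1720000058412552], [0.017000000923871994, -0.1860000044107437], [0.01899999938905239, -0.1940000057220459], [0.024000000208616257, -0.21199999749660492], [0.028999999165534973, -0.2240000069141388], [0.03500000014901161, -0.23899999260902405], [0.04399999976158142, -0.257999986410141], [0.04699999839067459, -0.2619999945163727], [0.052000001072883606, -0.2709999978542328], [0.054999999701976776, -0.2709999978542328], [0.07000000029802322, -0.2680000066757202], [0.07500000298023224, -0.2630000114440918], [0.07699999958276749, -0.23899999260902405]]
scene pliers world min x [ 0.67569166 
[... 610 characters left out ...]
9999911785126], [0.04399999976158142, -0.2669999897480011], [0.04600000008940697, -0.26899999380111694], [0.050999999046325684, -0.2750000059604645], [0.05299999937415123, -0.2770000100135803], [0.07199999690055847, -0.26899999380111694], [0.0729999989271164, -0.26499998569488525], [0.07500000298023224, -0.26100000739097595], [0.07599999755620956, -0.25099998712539673]]
bracket [ 0.71879976 -0.30592098] [ 0.02817471 -0.30495455]
bracket [ 0.72908674 -0.34207717] [ 0.0300571  -0.34249851]
bracket [ 0.67956334 -0.36344466] [-0.0230056  -0.35216731]
bracket [ 0.66515467 -0.32518585] [-0.02843045 -0.31164674]
t 0.1 pos [0.2687 0.5638 0.3028] ang 64.51 shift [-0.8271, 0.5033, -0.0972] turn 1.4052
```

{"op": "drive_tool", "data": {
  "rows": [
    [[0,0,-0.01],0.14],
    [[0,0,-0.01],0.14],
    [[0,0,-0.01],0.14],
    [[0,0,-0.01],0.14],
    [[0,0,-0.01],0.14],
    [[0,0,-0.01],0.14],
    [[0,0,-0.01],0.14],
    [[0,0,-0.01],0.14],
    [[0,0,-0.01],0.14],
    [[0,0,-0.01],0.14]
  ]
}}

```text
t: 1.1
tool_pos: [0.2688, 0.564, 0.4035]
tool_rot: [2.509, 1.89, -0.002]
contact_force: [-1.0, -0.4, -0.6]
opening: 0.0852
grip_force: 0.0
```

{"op": "drive_tool", "data": {
  "rows": [
    [[-0.038,0.029,0],0],
    [[-0.038,0.029,0],0],
    [[-0.038,0.029,0],0],
    [[-0.038,0.029,0],0],
    [[-0.038,0.029,0],0],
    [[-0.038,0.029,0],0],
    [[-0.038,0.029,0],0],
    [[-0.038,0.029,0],0],
    [[-0.038,0.029,0],0],
    [[-0.038,0.029,0],0]
  ]
}}

```text
t: 2.1
tool_pos: [0.4453, 0.118, 0.4036]
tool_rot: [-2.504, -1.897, -0.0]
contact_force: [1.1, 0.1, 0.3]
opening: 0.0856
grip_force: 0.0
```

{"op": "drive_tool", "data": {
  "rows": [
    [[-0.038,0.029,0],0],
    [[-0.038,0.029,0],0],
    [[-0.038,0.029,0],0],
    [[0,0,0],0],
    [[0,0,0],0]
  ]
}}

```text
t: 2.6
tool_pos: [0.4982, -0.0143, 0.4031]
tool_rot: [-2.505, -1.893, 0.001]
contact_force: [0.4, -0.5, -0.2]
opening: 0.0858
grip_force: 0.0
```

Run:
```python
from h import *
import pickle
d=cam('wrist'); cv2.imwrite('pics/w1.png',cv2.resize(d['image'],(800,600),interpolation=cv2.INTER_CUBIC)); pickle.dump(d,open('w1.pkl','wb'))
delta(.5245,-.37,.14,-16)
```

```text
t 2.65 pos [ 0.498  -0.0134  0.4034] ang -15.73 shift [-0.3355, 0.1238, 0.2634] turn 0.0047
```

View pics/w1.png

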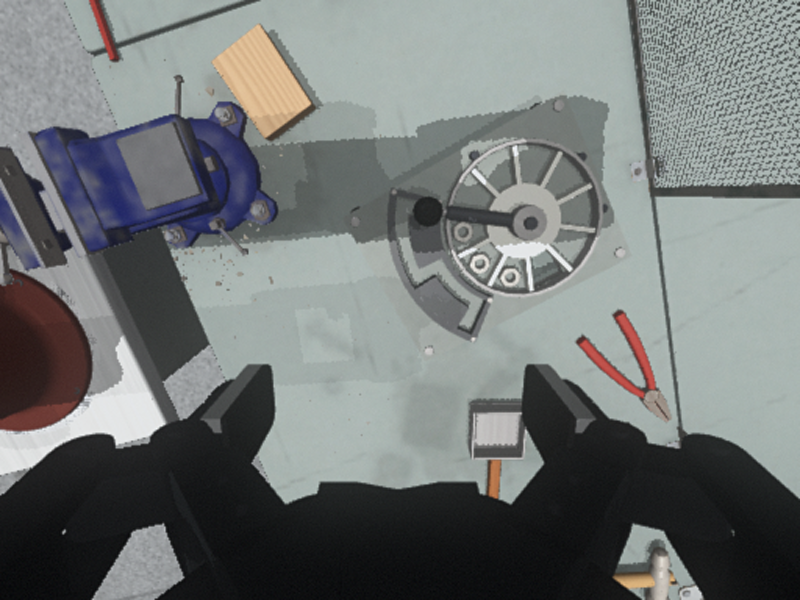

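Wrist view: deck screws (559,104), (355,215), (619,252), (429,350); axle hub (530,222); knob (428,211); pan corners about (471,401), (523,399), (524,457), (473,459), handle leaving at (495,462).

```bash
cat > m2.py <<'E'
from h import *
import pickle
T=pickle.load(open('w1.pkl','rb')); k=.64
P=lambda u,v,z: ray(T,u*k,v*k,z)[:2]
A=np.array([[75,78],[75,-78],[-143,78],[-143,-78]])/1000
B=np.array([P(559,104,.055),P(619,252,.055),P(355,215,.055),P(429,350,.055)])
a=A-A.mean(0);b=B-B.mean(0)
yaw=np.arctan2((a[:,0]*b[:,1]-a[:,1]*b[:,0]).sum(),(a*b).sum())
R=np.array([[np.cos(yaw),-np.sin(yaw)],[np.sin(yaw),np.cos(yaw)]]); o=(B-A@R.T).mean(0)
if __name__=='__main__':
    print('feeder',np.degrees(yaw),o,(B-A@R.T-o).round(4).tolist()); print('hub',P(530,222,.09))
    pol=lambda r,g:o+R@(r*np.array([np.cos(np.radians(g)),np.sin(np.radians(g))]))
    print('knob seen',P(428,211,.125),'pred',pol(.092,144),'outlet',o+R@[0,-.054])
    C=np.array([P(*c,.026) for c in((471,401),(523,399),(524,457),(473,459))]); print('pan',C.mean(0),'sides',np.degrees(np.arctan2(*(C[1]-C[0])[::-1])),np.degrees(np.arctan2(*(C[2]-C[3])[::-1])),np.linalg.norm(C[1]-C[0]),np.linalg.norm(C[2]-C[1]))
    c=C.mean(0);y=np.array([.275,.961]);print('handle pt',c-.112*y)
    for nm,r,g in(('first',.092,144),('last',.117,216)):print(nm,proj(T,[*pol(r,g),.066])/k)
E
python3 m2.py
```

```text
feeder 12.586527489247926 [ 0.62424165 -0.01029837] [[-0.0008, -0.0001], [-0.0006, 0.0], [0.0006, 0.0028], [0.0008, -0.0027]]
hub [ 0.62337472 -0.01092249]
knob seen [0.53484745 0.02592345] pred [0.53981681 0.02625909] outlet [ 0.63600899 -0.06300064]
pan [ 0.55579262 -0.25464842] sides -13.280278877087058 -13.102457990248677 0.06177163757643306 0.07974579771611494
handle pt [ 0.52499262 -0.36228042]
first [428.72425547 206.33122683]
last [465.9399997  323.56847876]
```

{"op": "drive_tool", "data": {
  "rows": [
    [[-0.045,0.015,0],0],
    [[-0.045,0.015,0],0],
    [[-0.04,0.015,0.025],0],
    [[-0.04,0.015,0.03],0],
    [[-0.04,0.016,0.03],0],
    [[-0.04,0.016,0.035],0],
    [[-0.04,0.016,0.035],0],
    [[-0.04,0.016,0.035],0],
    [[0,0,0.04],0],
    [[0,0,0],0]
  ]
}}

```text
t: 3.65
tool_pos: [0.5241, -0.3449, 0.1798]
tool_rot: [-2.493, -1.891, 0.004]
contact_force: [-0.3, 0.8, -1.1]
opening: 0.0855
grip_force: 0.0
```

Run:
```python
from h import *
import pickle
d=cam('wrist'); cv2.imwrite('pics/w2.png',cv2.resize(d['image'],(800,600),interpolation=cv2.INTER_CUBIC)); pickle.dump(d,open('w2.pkl','wb'))
h=cv2.cvtColor(d['image'],cv2.COLOR_BGR2HSV)
m=((h[...,0]<20)&(h[...,1]>110)&(h[...,2]>60)).astype(np.uint8)
n,l,st,ce=cv2.connectedComponentsWithStats(m); print(st[st[:,4]>60].tolist())
delta(.525,-.364,.076,-16)
d=cam('top');x=d['image'][180:230,270:360];cv2.imwrite('pics/t2.png',x)
```

```text
[[0, 0, 512, 384, 193287], [430, 0, 61, 45, 1100], [488, 0, 20, 28, 460], [259, 142, 15, 112, 1565], [401, 335, 26, 13, 192]]
t 3.7 pos [ 0.5255 -0.3455  0.1835] ang -15.6 shift [-0.018, 0.0046, 0.1075] turn 0.0069
```

View pics/w2.png

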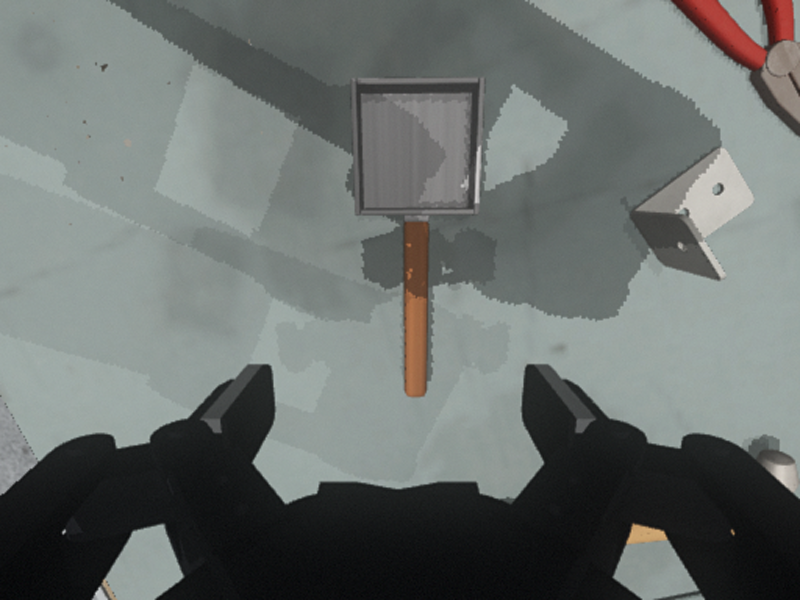

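Pan rim corners (353,79), (484,78), (480,213), (357,213); handle from (417,222) to (415,395); bracket at right from (633,212).

Run:
```python
from h import *
import pickle
d=pickle.load(open('w2.pkl','rb'));k=.64
P=lambda u,v,z: ray(d,u*k,v*k,z)[:2]
C=np.array([P(*c,.026) for c in((353,79),(484,78),(480,213),(357,213))]);c=C.mean(0)
an=lambda v:np.degrees(np.arctan2(v[1],v[0]))
print(c,[np.linalg.norm(C[i]-C[i-1]).round(4) for i in range(4)],an(C[1]-C[0]),an(C[2]-C[3]),an(C[0]-C[3])-90,an(C[1]-C[2])-90)
a=P(417,222,.018);b=P(415,395,.018);print(a,b,np.linalg.norm(b-a),an(a-b)-90)
ang=np.radians(an(a-b));u=np.array([np.cos(ang),np.sin(ang)]);g=a-.077*u;print('grip',g,'pan from handle',a+.035*u)
delta(*g,.078,an(a-b)-90)
```

```text
[ 0.55578493 -0.26408723] [np.float64(0.0642), np.float64(0.064), np.float64(0.0644), np.float64(0.0649)] -15.3892681190208 -15.578880422044028 -15.289519362000263 -14.455780540656079
[ 0.54573955 -0.30005896] [ 0.51763628 -0.40068768] 0.10447934014166982 -15.603817663649394
grip [ 0.52502778 -0.3742211 ] pan from handle [ 0.55515399 -0.2663489 ]
t 3.75 pos [ 0.5268 -0.3463  0.1867] ang -15.58 shift [-0.0274, 0.0058, 0.1087] turn 0.0004
```

{"op": "drive_tool", "data": {
  "rows": [
    [[-0.01,0.002,0.015],0],
    [[-0.009,0.002,0.02],0],
    [[-0.008,0.002,0.02],0],
    [[0,0,0.02],0],
    [[0,0,0.015],0],
    [[0,0,0.01],0],
    [[0,0,0],0]
  ]
}}

```text
t: 4.45
tool_pos: [0.5247, -0.3751, 0.086]
tool_rot: [-2.502, -1.897, 0.001]
contact_force: [0.0, -0.6, 0.4]
opening: 0.0857
grip_force: 0.0
```

```bash
python3 -c "
from h import *
delta(.525,-.3742,.077,-15.5)"
```

```text
t 4.45 pos [ 0.5247 -0.3751  0.086 ] ang -15.67 shift [0.0009, 0.0, 0.009] turn -0.0029
```

{"op": "drive_tool", "data": {
  "rows": [
    [[0,0,0.005],0],
    [[0,0,0.004],0],
    [[0,0,0],0]
  ]
}}

```text
t: 4.75
tool_pos: [0.525, -0.3757, 0.078]
tool_rot: [2.504, 1.897, 0.0]
contact_force: [-0.9, 0.6, 0.1]
opening: 0.0852
grip_force: 0.0
```

{"op": "drive_tool", "data": {
  "rows": [
    [[0,0,0],0],
    [[0,0,0],0],
    [[0,0,0],0],
    [[0,0,0],0],
    [[0,0,0],0],
    [[0,0,0],0]
  ],
  "jaw": 1,
  "grip_force": 40
}}

```text
t: 5.35
tool_pos: [0.5251, -0.3758, 0.0783]
tool_rot: [2.504, 1.897, -0.0]
contact_force: [0.0, -0.6, 1.9]
opening: 0.0129
grip_force: 41.5
```

Run:
```python
from h import *
from m2 import o,R,yaw
delta(.525,-.3742,.077,-15.5); print(ctrl.finger_overhang,ctrl.get_obs()['opening'],ctrl.get_obs()['contact_force'])
rel=np.radians(-15); out=o+R@[0,-.054]; W=yaw+rel
dirn=np.array([-np.sin(W),np.cos(W)]) # tray +y world
print('tool angle final',np.degrees(W))
for back in(.12,0): print(back,'pan',out-back*dirn,'tcp',out-(back+.112)*dirn)
```

```text
t 5.35 pos [ 0.5251 -0.3758  0.0783] ang -15.69 shift [0.0015, -0.0005, 0.0013] turn -0.0033
0.0726 0.012943329569306319 [ 0.04531787 -0.61688578  1.86418104]
tool angle final -2.4134725107520727
0.12 pan [ 0.63095572 -0.1828942 ] tcp [ 0.62623933 -0.29479485]
0 pan [ 0.63600899 -0.06300064] tcp [ 0.6312926  -0.17490129]
```

{"op": "drive_tool", "data": {
  "rows": [
    [[0,0,-0.003],0],
    [[0.015,0.007,0],0],
    [[0.015,0.007,0],0],
    [[0.015,0.007,0],0],
    [[0.015,0.007,0],0],
    [[0.015,0.007,0],0],
    [[0.015,0.007,0],0],
    [[0,0,0],-0.08],
    [[0,0,0],-0.08],
    [[0,0,0],-0.072]
  ]
}}

```text
t: 6.35
tool_pos: [0.5905, -0.2994, 0.0809]
tool_rot: [-2.263, -2.179, -0.0]
contact_force: [0.3, 0.3, -2.2]
opening: 0.0128
grip_force: 41.1
```

Run:
```python
from h import *
import pickle
delta(.6313,-.175,.0813,-2.4)
d=cam('wrist'); cv2.imwrite('pics/w3.png',cv2.resize(d['image'],(800,600),interpolation=cv2.INTER_CUBIC)); pickle.dump(d,open('w3.pkl','wb'))
```

```text
t 6.35 pos [ 0.5905 -0.2994  0.0809] ang -2.19 shift [0.126, 0.0355, -0.0004] turn 0.0037
```

View pics/w3.png

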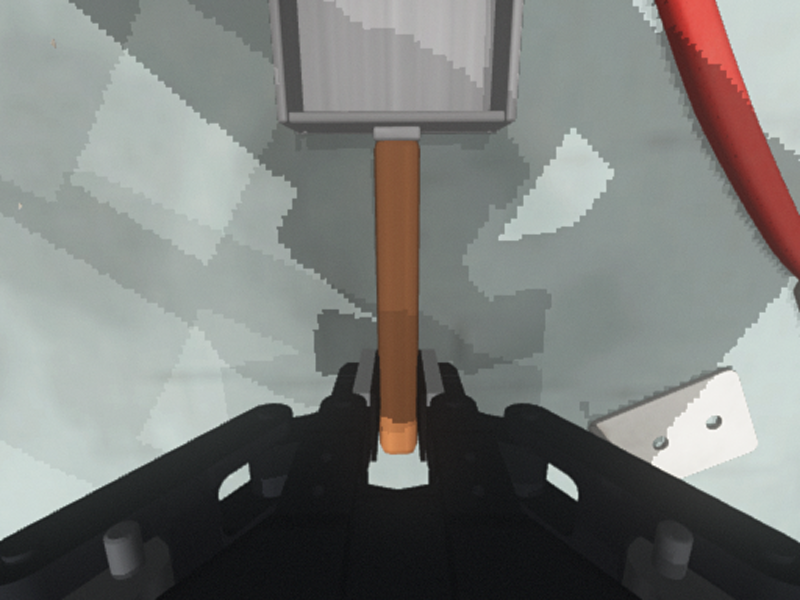

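Tray held square in the fingers: handle starts at (397,140), pan rear rim v≈115, u 275–520; bracket clear at the right, pliers grip passing (655,0).

Run:
```python
from h import *
import pickle
from m2 import o,R
d=pickle.load(open('w3.pkl','rb'));k=.64
P=lambda u,v,z: ray(d,u*k,v*k,z)[:2]
for a in(P(397,140,.021),P(284,115,.029),P(512,115,.029)):print(a, a-[.5905,-.2994])
```

```text
[ 0.59316945 -0.22049227] [0.00266945 0.07890773]
[ 0.56283849 -0.21390153] [-0.02766151  0.08549847]
[ 0.62447703 -0.21621965] [0.03397703 0.08318035]
```

{"op": "drive_tool", "data": {
  "rows": [
    [[0.015,0.004,0],0],
    [[0.015,0.004,0],0],
    [[0.015,0.004,0],0],
    [[0.015,0.004,0],0],
    [[0.015,0.004,0],0],
    [[0.012,0.004,0],0],
    [[0.01,0.004,0],0],
    [[0.008,0.003,0],0],
    [[0,0,0],0]
  ]
}}

```text
t: 7.3
tool_pos: [0.6256, -0.1958, 0.081]
tool_rot: [2.266, 2.176, 0.0]
contact_force: [0.1, 0.1, -2.1]
opening: 0.0132
grip_force: 41.1
```

{"op": "drive_tool", "data": {
  "rows": [
    [[0.007,0.002,0],0],
    [[0.007,0.002,0],0],
    [[0.005,0.001,0],0],
    [[0,0,0.0015],0],
    [[0,0,0.0015],0],
    [[0,0,0],0]
  ]
}}

```text
t: 7.9
tool_pos: [0.6311, -0.178, 0.0783]
tool_rot: [-2.268, -2.174, -0.001]
contact_force: [-0.9, 1.6, 0.8]
opening: 0.0124
grip_force: 41.4
```

Run:
```python
from h import *
delta(.6312,-.1774,.0783,-2.4)
d=cam('scene'); cv2.imwrite('pics/s4.png',cv2.resize(d['image'][150:280,180:353],(800,600),interpolation=cv2.INTER_CUBIC))
```

```text
t 7.9 pos [ 0.6311 -0.178   0.0783] ang -2.42 shift [0.0006, 0.0001, -0.0] turn -0.0003
```

View pics/s4.png

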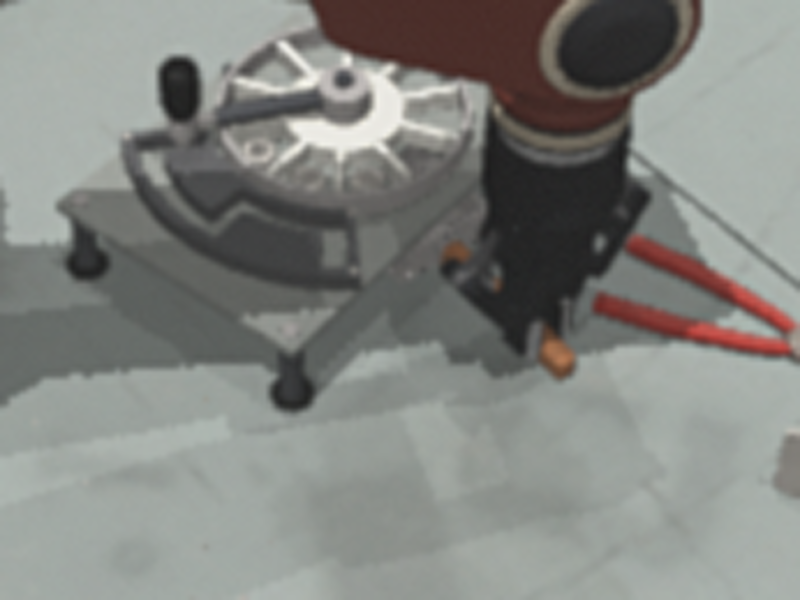

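{"op": "drive_tool", "data": {
  "rows": [
    [[0,0,0],0],
    [[0,0,0],0],
    [[0,0,0],0]
  ],
  "jaw": 0.65
}}

```text
t: 8.25
tool_pos: [0.631, -0.1783, 0.0782]
tool_rot: [2.268, 2.174, 0.0]
contact_force: [-0.5, 0.5, 0.4]
opening: 0.0297
grip_force: 0.0
```

{"op": "drive_tool", "data": {
  "rows": [
    [[0,0,-0.01],0],
    [[0,0,-0.02],0],
    [[0,0,-0.03],0],
    [[0,0,-0.04],0],
    [[0,0,-0.045],0],
    [[0,0,-0.045],0],
    [[-0.02,-0.02,-0.03],0]
  ]
}}

```text
t: 8.95
tool_pos: [0.6119, -0.1962, 0.3036]
tool_rot: [2.26, 2.174, 0.005]
contact_force: [0.2, -0.3, 1.5]
opening: 0.0299
grip_force: 0.0
```

Run:
```python
from h import *
import pickle
from m2 import o,R
s=ctrl.get_obs();print(s['opening'],s['q'])
d=cam('top'); pickle.dump(d,open('top2.pkl','wb'));x=d['image'][130:260,180:353];cv2.imwrite('pics/t5.png',cv2.resize(x,(800,600),interpolation=cv2.INTER_CUBIC))
h=cv2.cvtColor(d['image'],cv2.COLOR_BGR2HSV)
```

```text
0.029916314185020047 [-4.26331844e-01  9.04612674e-02  1.57373186e+00  9.07029339e-04
  1.47061411e+00 -3.87536664e-01]
```

View pics/t5.png

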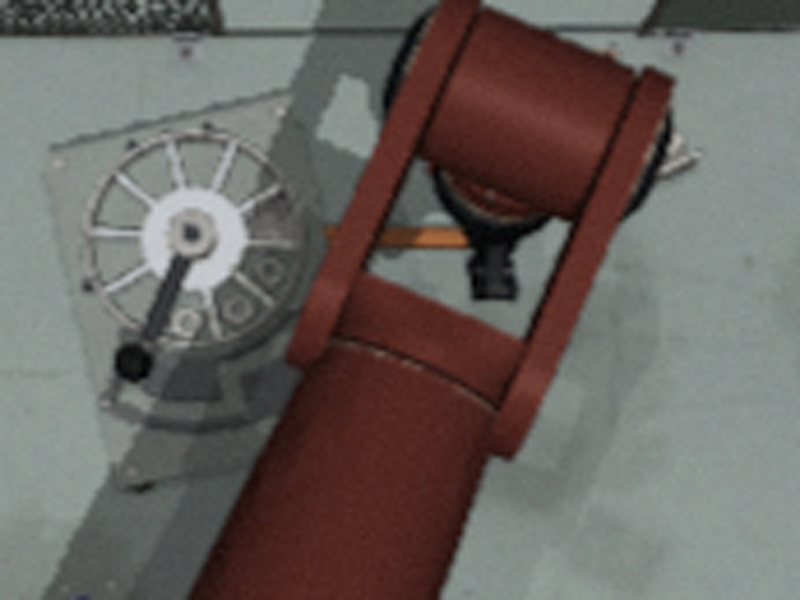

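Tray handle lies at (325–470,237) with the pan hidden under the deck; lever still in first slot, knob at (133,362). Now the knob.

```bash
python3 -c "
from h import *
delta(.537,.026,.25,-23.4)"
```

```text
t 9.0 pos [ 0.6104 -0.2003  0.3091] ang -2.43 shift [0.1786, -0.1573, 0.0591] turn 0.366
```

{"op": "drive_tool", "data": {
  "rows": [
    [[0,0,0],0.122],
    [[0,0,0],0.122],
    [[0,0,0],0.122],
    [[0.03,-0.026,0],0],
    [[0.03,-0.026,0],0],
    [[0.03,-0.026,0.01],0],
    [[0.03,-0.026,0.01],0],
    [[0.03,-0.026,0.01],0],
    [[0.03,-0.026,0.01],0],
    [[0,0,0],0]
  ],
  "jaw": 0
}}

```text
t: 10.0
tool_pos: [0.5362, 0.0334, 0.2565]
tool_rot: [-2.619, -1.73, 0.003]
contact_force: [0.5, -1.2, -0.3]
opening: 0.0854
grip_force: 0.0
```

Run:
```python
from h import *
import pickle
delta(.537,.026,.165,-23.4)
d=cam('wrist'); cv2.imwrite('pics/w6.png',cv2.resize(d['image'],(800,600),interpolation=cv2.INTER_CUBIC)); pickle.dump(d,open('w6.pkl','wb'))
```

```text
t 10.0 pos [0.5362 0.0334 0.2565] ang -23.11 shift [-0.0065, 0.0037, 0.0915] turn 0.005
```

View pics/w6.png

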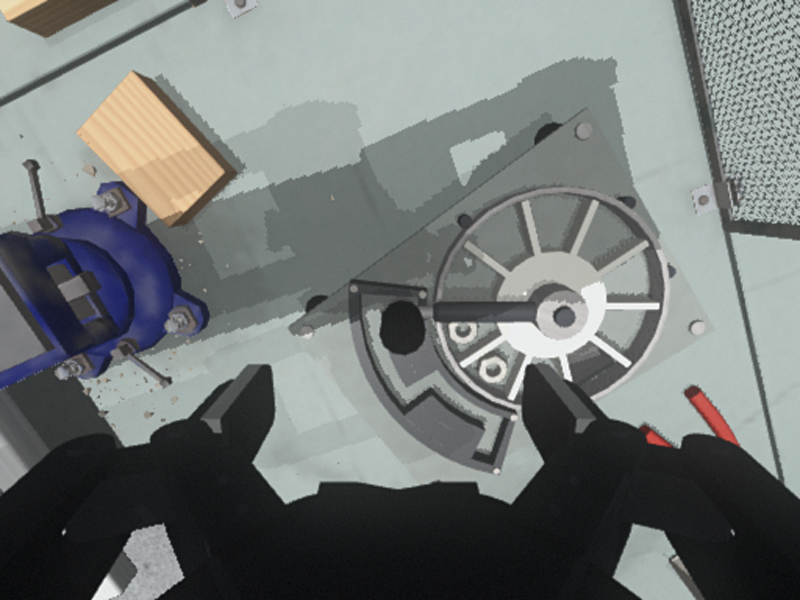

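Knob blob about (402,328); deck screws (585,131), (698,327), (308,331); hub (564,316); gate screws (354,288), (422,295), (514,417), (497,470).

```bash
cat > m3.py <<'E'
from h import *
import pickle
T=pickle.load(open('w6.pkl','rb')); k=.64
P=lambda u,v,z: ray(T,u*k,v*k,z)[:2]
A=np.array([[75,78],[75,-78],[-143,78]])/1000
B=np.array([P(585,131,.055),P(698,327,.055),P(308,331,.055)])
a=A-A.mean(0);b=B-B.mean(0)
yaw=np.arctan2((a[:,0]*b[:,1]-a[:,1]*b[:,0]).sum(),(a*b).sum())
R=np.array([[np.cos(yaw),-np.sin(yaw)],[np.sin(yaw),np.cos(yaw)]]); o=(B-A@R.T).mean(0)
pol=lambda r,g:o+R@(r*np.array([np.cos(np.radians(g)),np.sin(np.radians(g))]))
if __name__=='__main__':
    print(np.degrees(yaw),o,(B-A@R.T-o).round(4).tolist(),'hub',P(564,316,.095))
    m=(T['image'].max(2)<45).astype(np.uint8)[170:245,225:285]
    n,l,st,ce=cv2.connectedComponentsWithStats(m); i=1+st[1:,4].argmax(); print(st[i],ce[i])
    c=ce[i]+[225,170]; print('knob px',c/k, [ray(T,*c,z)[:2].round(4).tolist() for z in(.11,.12)],'pred',pol(.092,144))
    S=np.array([P(*g,.067) for g in((354,288),(422,295),(514,417),(497,470))]); F=(S-o)@R
    print('gate screws r,deg',np.hypot(*F.T).round(4),np.degrees(np.arctan2(F[:,1],F[:,0])).round(1)%360)
    print('last end px',proj(T,[*pol(.117,216),.066])/k,'inner',proj(T,[*pol(.092,216),.066])/k)
E
python3 m3.py
```

```text
13.172812193434266 [ 0.6244504  -0.01206713] [[-0.0, -0.0002], [0.0, 0.0002], [-0.0, 0.0]] hub [ 0.62261497 -0.00957143]
[ 19  22  28  35 751] [32.18908123 39.29826897]
knob px [401.85793941 327.02854527] [[0.5351, 0.0257], [0.5363, 0.0288]] pred [0.53965591 0.02362455]
gate screws r,deg [0.128  0.0841 0.0827 0.1267] [138.5 138.9 221.  221.2]
last end px [486.29990554 454.3930026 ] inner [498.99097587 425.03011942]
```

{"op": "drive_tool", "data": {
  "rows": [
    [[-0.0035,0.001,0.02],0],
    [[-0.003,0.001,0.02],0.005],
    [[0,0,0.02],0],
    [[0,0,0.015],0],
    [[0,0,0.01],0],
    [[0,0,0.005],0],
    [[0,0,0],0]
  ]
}}

```text
t: 10.75
tool_pos: [0.5376, 0.023, 0.1677]
tool_rot: [-2.63, -1.718, 0.001]
contact_force: [0.3, -0.1, 0.4]
opening: 0.0853
grip_force: 0.0
```

```bash
python3 -c "
from h import *
delta(.5358,.0263,.165,-23.2)"
```

```text
t 10.75 pos [0.5376 0.023  0.1677] ang -23.68 shift [0.0023, -0.003, 0.0027] turn -0.0084
```

{"op": "drive_tool", "data": {
  "rows": [
    [[0.002,-0.003,0.0025],0],
    [[0,0,0],0]
  ]
}}

```text
t: 10.95
tool_pos: [0.5358, 0.0265, 0.1661]
tool_rot: [2.629, 1.719, 0.001]
contact_force: [-0.6, 0.5, -0.1]
opening: 0.0856
grip_force: 0.0
```

{"op": "drive_tool", "data": {
  "rows": [
    [[0,0,0],0],
    [[0,0,0],0],
    [[0,0,0],0],
    [[0,0,0],0],
    [[0,0,0],0],
    [[0,0,0],0]
  ],
  "jaw": 1,
  "grip_force": 30
}}

```text
t: 11.55
tool_pos: [0.5357, 0.0262, 0.1658]
tool_rot: [2.63, 1.719, 0.0]
contact_force: [-0.7, -0.5, 1.7]
opening: 0.0235
grip_force: 29.9
```

```bash
cat > pl.py <<'E'
from h import *
import sys
from scipy.spatial.transform import Rotation as Ro
O=np.array([.6244,-.0115]); Y=13.1
s=ctrl.get_obs(); M=Ro.from_rotvec(s['tool_rot']).as_matrix(); cur=np.degrees(np.arctan2(M[1,1],M[0,1]))
v=s['tool_pos'][:2]-O; print('t',round(s['t'],2),'r',np.hypot(*v).round(4),'deg',(np.degrees(np.arctan2(v[1],v[0]))-Y)%360,'z',s['tool_pos'][2].round(4),'tool rel arm',(cur-Y)%180,'F',s['contact_force'].round(1),'open',s['opening'].round(4))
# rows along given (r,deg) waypoints; args r,deg,n
p=s['tool_pos'][:2].copy(); a=cur; r0,g0=np.hypot(*v),(np.degrees(np.arctan2(v[1],v[0]))-Y)%360; out=[]
for w in sys.argv[1:]:
    r1,g1,n=map(float,w.split(','))
    for i in range(int(n)):
        f=(i+1)/n; r=r0+(r1-r0)*f; g=g0+(g1-g0)*f; th=np.radians(g+Y); q=O+r*np.array([np.cos(th),np.sin(th)])
        y=np.array([np.cos(np.radians(a)),np.sin(np.radians(a))]); x=np.array([y[1],-y[0]])*-1
        d=q-p; out.append([[round(float(d@x),4),round(float(d@y),4),0],round(-np.radians((g1-g0)/n),4)]); p=q; a+=(g1-g0)/n
    r0,g0=r1,g1
print(out)
E
python3 pl.py .117,144,5 .117,180,10
```

```text
Traceback (most recent call last):
  File "pl.py", line 6, in <module>
    v=s['tool_pos'][:2]-O; print('t',round(s['t'],2),'r',np.hypot(*v).round(4),'deg',(np.degrees(np.arctan2(v[1],v[0]))-Y)%360,'z',s['tool_pos'][2].round(4),'tool rel arm',(cur-Y)%180,'F',s['contact_force'].round(1),'open',s['opening'].round(4))
                                                                                                                                                                                                                               ^^^^^^^^^^^^^^^^^^
AttributeError: 'float' object has no attribute 'round'
```

```bash
sed -i "s/s\['opening'\].round(4)/round(float(s['opening']),4)/" pl.py; python3 pl.py .117,144,5 .117,180,10
```

```text
t 11.55 r 0.0963 deg 143.83901251547462 z 0.1658 tool rel arm 143.2378473362012 F [-0.7 -0.5  1.7] open 0.0235
[[[-0.0001, -0.0041, 0], np.float64(-0.0006)], [[-0.0001, -0.0041, 0], np.float64(-0.0006)], [[-0.0001, -0.0041, 0], np.float64(-0.0006)], [[-0.0001, -0.0041, 0], np.float64(-0.0006)], [[-0.0001, -0.0041, 0], np.float64(-0.0006)], [[-0.0073, 0.0003, 0], np.float64(-0.0628)], [[-0.0073, 0.0003, 0], np.float64(-0.0628)], [[-0.0073, 0.0003, 0], np.float64(-0.0628)], [[-0.0073, 0.0003, 0], np.float64(-0.0628)], [[-0.0073, 0.0003, 0], np.float64(-0.0628)], [[-0.0073, 0.0003, 0], np.float64(-0.0628)], [[-0.0073, 0.0003, 0], np.float64(-0.0628)], [[-0.0073, 0.0003, 0], np.float64(-0.0628)], [[-0.0073, 0.0003, 0], np.float64(-0.0628)], [[-0.0073, 0.0003, 0], np.float64(-0.0628)]]
```

{"op": "drive_tool", "data": {
  "rows": [
    [[0,-0.004,0],0],
    [[0,-0.004,0],0],
    [[0,-0.004,0],0],
    [[0,-0.004,0],0],
    [[0,-0.004,0],0],
    [[0,0,0],0]
  ]
}}

```text
t: 12.15
tool_pos: [0.5168, 0.0345, 0.1657]
tool_rot: [-2.629, -1.719, 0.001]
contact_force: [-1.5, -0.0, 4.5]
opening: 0.023
grip_force: 30.2
```

```bash
python3 pl.py .117,180,10|head -1
```

```text
t 12.15 r 0.117 deg 143.75162684859094 z 0.1657 tool rel arm 143.24836637200013 F [-1.5 -0.   4.5] open 0.023
```

{"op": "drive_tool", "data": {
  "rows": [
    [[-0.0073,0.0003,0],-0.063],
    [[-0.0073,0.0003,0],-0.063],
    [[-0.0073,0.0003,0],-0.063],
    [[0,0,0],0]
  ]
}}

```text
t: 12.55
tool_pos: [0.5105, 0.0131, 0.1657]
tool_rot: [-2.456, -1.958, 0.0]
contact_force: [-1.4, -0.4, 4.6]
opening: 0.0232
grip_force: 30.2
```

```bash
python3 pl.py .117,180,7 .092,180,6
```

```text
t 12.55 r 0.1166 deg 154.70240638815508 z 0.1657 tool rel arm 154.02034356261538 F [-1.4 -0.4  4.6] open 0.0232
[[[-0.0073, 0.0003, 0], np.float64(-0.0631)], [[-0.0074, 0.0003, 0], np.float64(-0.0631)], [[-0.0074, 0.0003, 0], np.float64(-0.0631)], [[-0.0074, 0.0003, 0], np.float64(-0.0631)], [[-0.0074, 0.0003, 0], np.float64(-0.0631)], [[-0.0074, 0.0003, 0], np.float64(-0.0631)], [[-0.0074, 0.0003, 0], np.float64(-0.0631)], [[0.0, 0.0042, 0], np.float64(-0.0)], [[0.0, 0.0042, 0], np.float64(-0.0)], [[0.0, 0.0042, 0], np.float64(-0.0)], [[0.0, 0.0042, 0], np.float64(-0.0)], [[0.0, 0.0042, 0], np.float64(-0.0)], [[0.0, 0.0042, 0], np.float64(-0.0)]]
```

{"op": "drive_tool", "data": {
  "rows": [
    [[-0.0074,0.0003,0],-0.063],
    [[-0.0074,0.0003,0],-0.063],
    [[-0.0074,0.0003,0],-0.063],
    [[-0.0074,0.0003,0],-0.063],
    [[-0.0074,0.0003,0],-0.063],
    [[-0.0074,0.0003,0],-0.063],
    [[-0.0072,0.0003,0],-0.063],
    [[0,0,0],0]
  ]
}}

```text
t: 13.35
tool_pos: [0.5112, -0.0375, 0.1657]
tool_rot: [-1.97, -2.446, -0.002]
contact_force: [-1.0, 1.6, 3.6]
opening: 0.0231
grip_force: 30.2
```

```bash
python3 pl.py .117,180,1 .092,180,6
```

```text
t 13.35 r 0.1162 deg 179.84778394905643 z 0.1657 tool rel arm 179.22219674492155 F [-1.   1.6  3.6] open 0.0231
[[[-0.0003, -0.0008, 0], np.float64(-0.0027)], [[0.0, 0.0042, 0], np.float64(-0.0)], [[0.0, 0.0042, 0], np.float64(-0.0)], [[0.0, 0.0042, 0], np.float64(-0.0)], [[0.0, 0.0042, 0], np.float64(-0.0)], [[0.0, 0.0042, 0], np.float64(-0.0)], [[0.0, 0.0042, 0], np.float64(-0.0)]]
```

{"op": "drive_tool", "data": {
  "rows": [
    [[0,0.004,0],0],
    [[0,0.004,0],0],
    [[0,0.004,0],0],
    [[0,0.004,0],0],
    [[0,0.004,0],0],
    [[0,0.004,0],0],
    [[0,0,0],0],
    [[0,0,0],0]
  ]
}}

```text
t: 14.15
tool_pos: [0.5349, -0.032, 0.1657]
tool_rot: [1.968, 2.449, 0.003]
contact_force: [-0.9, 4.1, 5.1]
opening: 0.0231
grip_force: 30.3
```

```bash
python3 pl.py .092,216,10 .117,216,6
```

```text
t 14.15 r 0.0919 deg 179.77403099226458 z 0.1657 tool rel arm 179.32288733820934 F [-0.9  4.1  5.1] open 0.0231
[[[-0.0058, 0.0002, 0], np.float64(-0.0632)], [[-0.0058, 0.0002, 0], np.float64(-0.0632)], [[-0.0058, 0.0002, 0], np.float64(-0.0632)], [[-0.0058, 0.0002, 0], np.float64(-0.0632)], [[-0.0058, 0.0002, 0], np.float64(-0.0632)], [[-0.0058, 0.0002, 0], np.float64(-0.0632)], [[-0.0058, 0.0002, 0], np.float64(-0.0632)], [[-0.0058, 0.0002, 0], np.float64(-0.0632)], [[-0.0058, 0.0002, 0], np.float64(-0.0632)], [[-0.0058, 0.0002, 0], np.float64(-0.0632)], [[-0.0, -0.0042, 0], np.float64(-0.0)], [[-0.0, -0.0042, 0], np.float64(-0.0)], [[-0.0, -0.0042, 0], np.float64(-0.0)], [[-0.0, -0.0042, 0], np.float64(-0.0)], [[-0.0, -0.0042, 0], np.float64(-0.0)], [[-0.0, -0.0042, 0], np.float64(-0.0)]]
```

{"op": "drive_tool", "data": {
  "rows": [
    [[0,0,0],0],
    [[0,0,0],0],
    [[0,0,0],0],
    [[-0.0058,0.0002,0],-0.063],
    [[-0.0058,0.0002,0],-0.063],
    [[-0.0058,0.0002,0],-0.063],
    [[-0.0058,0.0002,0],-0.063],
    [[-0.0058,0.0002,0],-0.063],
    [[0,0,0],0]
  ]
}}

```text
t: 15.05
tool_pos: [0.545, -0.0595, 0.1656]
tool_rot: [-1.556, -2.728, 0.0]
contact_force: [-1.4, 5.4, 5.7]
opening: 0.0232
grip_force: 30.5
```

```bash
python3 pl.py .092,216,5 | head -c 600
```

```text
t 15.05 r 0.0928 deg 198.07167375073743 z 0.1656 tool rel arm 17.495244737664954 F [-1.4  5.4  5.7] open 0.0232
[[[-0.0058, 0.0004, 0], np.float64(-0.0626)], [[-0.0058, 0.0004, 0], np.float64(-0.0626)], [[-0.0058, 0.0004, 0], np.float64(-0.0626)], [[-0.0058, 0.0004, 0], np.float64(-0.0626)], [[-0.0058, 0.0004, 0], np.float64(-0.0626)]]
```

{"op": "drive_tool", "data": {
  "rows": [
    [[-0.0058,0.0003,0],-0.063],
    [[-0.0058,0.0003,0],-0.063],
    [[-0.0058,0.0003,0],-0.063],
    [[-0.0058,0.0003,0],-0.063],
    [[-0.0057,0.0003,0],-0.063],
    [[0,0,0],0],
    [[0,0,0],0]
  ]
}}

```text
t: 15.75
tool_pos: [0.5616, -0.0794, 0.1654]
tool_rot: [-1.108, -2.929, -0.003]
contact_force: [-11.5, 10.7, 14.5]
opening: 0.0233
grip_force: 31.5
```

```bash
python3 pl.py .092,216,1 .117,216,6
```

```text
t 15.75 r 0.0925 deg 214.1005530754577 z 0.1654 tool rel arm 35.44599350996482 F [-11.5  10.7  14.5] open 0.0233
[[[-0.0031, 0.0005, 0], np.float64(-0.0332)], [[0.0001, -0.0042, 0], np.float64(-0.0)], [[0.0001, -0.0042, 0], np.float64(-0.0)], [[0.0001, -0.0042, 0], np.float64(-0.0)], [[0.0001, -0.0042, 0], np.float64(-0.0)], [[0.0001, -0.0042, 0], np.float64(-0.0)], [[0.0001, -0.0042, 0], np.float64(-0.0)]]
```

{"op": "drive_tool", "data": {
  "rows": [
    [[0.001,0,0],0],
    [[0,-0.003,0],0],
    [[0,-0.003,0],0],
    [[0,0,0],0]
  ]
}}

```text
t: 16.15
tool_pos: [0.5588, -0.0817, 0.1655]
tool_rot: [-1.111, -2.935, -0.013]
contact_force: [-0.8, 17.0, 7.1]
opening: 0.0229
grip_force: 31.0
```

```bash
python3 pl.py .117,216,6
python3 - <<'E'
from h import *
d=cam('scene'); cv2.imwrite('pics/s9.png',cv2.resize(d['image'][130:260,180:353],(800,600),interpolation=cv2.INTER_CUBIC))
E
```

```text
t 16.15 r 0.0961 deg 213.8716699405163 z 0.1655 tool rel arm 35.41739244217503 F [-0.8 17.   7.1] open 0.0229
[[[-0.0005, -0.0035, 0], np.float64(-0.0062)], [[-0.0005, -0.0035, 0], np.float64(-0.0062)], [[-0.0006, -0.0035, 0], np.float64(-0.0062)], [[-0.0006, -0.0035, 0], np.float64(-0.0062)], [[-0.0006, -0.0035, 0], np.float64(-0.0062)], [[-0.0006, -0.0035, 0], np.float64(-0.0062)]]
```

View pics/s9.png

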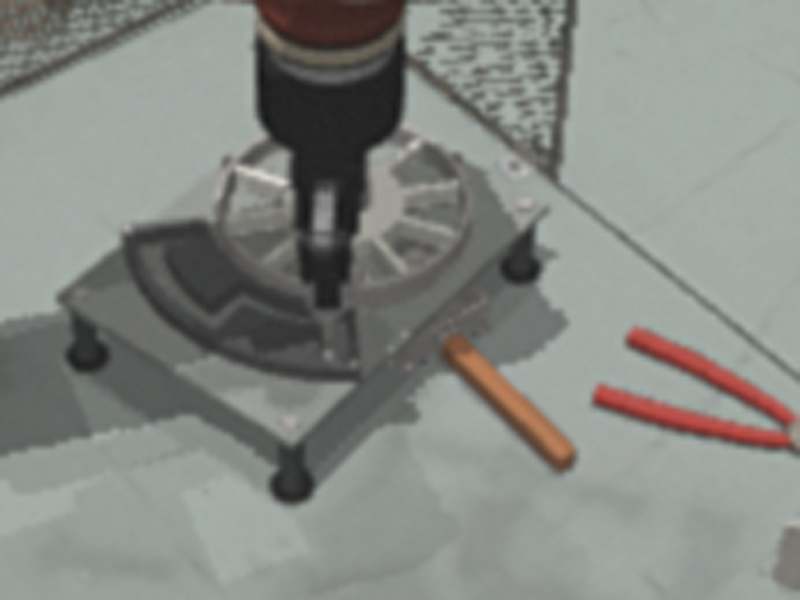

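Run:
```python
from h import *
from m3 import P as _,o,R
d=cam('scene');h=cv2.cvtColor(d['image'],cv2.COLOR_BGR2HSV)
m=((h[...,0]<20)&(h[...,1]>90)).astype(np.uint8); m[:195]=0;m[240:]=0;m[:,:265]=0;m[:,315:]=0
pts=np.argwhere(m)[:,::-1]; W=np.array([ray(d,u,v,.016)[:2] for u,v in pts]); c=W.mean(0); w,V=np.linalg.eigh(np.cov((W-c).T)); u=V[:,1]*np.sign(V[1,1]); s=(W-c)@u
e=c+u*s.min(); p=e+.145*u; print(len(W),'end',e,'dir',u,'pan',p,'feeder',(p-o)@R)
```

```text
240 end [ 0.64082276 -0.20875558] dir [-0.14198241  0.98986918] pan [ 0.62023531 -0.06522455] feeder [-0.01621816 -0.05079813]
```

{"op": "drive_tool", "data": {
  "rows": [
    [[0,0.003,0],0],
    [[0,0.003,0],0],
    [[0.003,0,0],0.03],
    [[0.003,0,0],0.03],
    [[0,0,0],0]
  ]
}}

```text
t: 16.75
tool_pos: [0.5579, -0.076, 0.1656]
tool_rot: [-1.198, -2.902, -0.0]
contact_force: [-2.8, 5.4, 7.6]
opening: 0.0233
grip_force: 30.9
```

```bash
python3 pl.py .092,217,6
```

```text
t 16.75 r 0.0927 deg 211.0584861240936 z 0.1656 tool rel arm 32.050852332674935 F [-2.8  5.4  7.6] open 0.0233
[[[-0.0016, 0.0001, 0], np.float64(-0.0173)], [[-0.0016, 0.0001, 0], np.float64(-0.0173)], [[-0.0016, 0.0001, 0], np.float64(-0.0173)], [[-0.0016, 0.0001, 0], np.float64(-0.0173)], [[-0.0016, 0.0001, 0], np.float64(-0.0173)], [[-0.0016, 0.0001, 0], np.float64(-0.0173)]]
```

Run:
```python
from h import *
from m3 import o,R
d=cam('scene');h=cv2.cvtColor(d['image'],cv2.COLOR_BGR2HSV)
m=((h[...,0]<20)&(h[...,1]>90)).astype(np.uint8); m[:195]=0;m[240:]=0;m[:,:265]=0;m[:,315:]=0
n,l,st,ce=cv2.connectedComponentsWithStats(m); print(st[1:].tolist()); i=1+st[1:,4].argmax()
lab=l==l[int(ce[i][1]),int(ce[i][0])]
pts=np.argwhere(lab)[:,::-1]; W=np.array([ray(d,u,v,.016)[:2] for u,v in pts]); c=W.mean(0); w,V=np.linalg.eigh(np.cov((W-c).T)); u=V[:,1]*np.sign(V[1,1]); s=(W-c)@u
e=c+u*s.min(); p=e+.145*u; print(len(W),'end',e,'dir',u,'pan',p,'feeder',(p-o)@R)
```

```text
[[276, 203, 28, 28, 216], [309, 214, 6, 5, 25]]
216 end [ 0.6266177  -0.21124181] dir [0.05121565 0.99868762] pan [ 0.63404396 -0.06643211] feeder [-0.00304804 -0.05512075]
```

{"op": "drive_tool", "data": {
  "rows": [
    [[-0.0016,0,0],-0.017],
    [[-0.0016,0,0],-0.017],
    [[-0.0016,0,0],-0.017],
    [[-0.0016,0,0],-0.017],
    [[-0.0016,0,0],-0.017],
    [[-0.0016,0,0],-0.017],
    [[0,0,0],0]
  ]
}}

```text
t: 17.5
tool_pos: [0.5651, -0.0828, 0.1656]
tool_rot: [-1.047, -2.959, 0.0]
contact_force: [-3.3, 4.6, 7.2]
opening: 0.0233
grip_force: 30.9
```

```bash
python3 pl.py .092,217,6
```

```text
t 17.5 r 0.0928 deg 217.14443566351352 z 0.1656 tool rel arm 37.92758372872865 F [-3.3  4.6  7.2] open 0.0233
[[[0.0, 0.0001, 0], np.float64(0.0004)], [[0.0, 0.0001, 0], np.float64(0.0004)], [[0.0, 0.0001, 0], np.float64(0.0004)], [[0.0, 0.0001, 0], np.float64(0.0004)], [[0.0, 0.0001, 0], np.float64(0.0004)], [[0.0, 0.0001, 0], np.float64(0.0004)]]
```

Tray is within 3 mm; the jam is freed (217°, low force). Outward now.

{"op": "drive_tool", "data": {
  "rows": [
    [[0,0,0],0],
    [[0,0,0],0],
    [[0.001,0,0],0.01],
    [[0,-0.003,0],0],
    [[0,-0.003,0],0],
    [[0,0,0],0]
  ]
}}

```text
t: 18.1
tool_pos: [0.5604, -0.0873, 0.1655]
tool_rot: [-1.064, -2.955, 0.002]
contact_force: [-2.5, 2.8, 6.4]
opening: 0.0233
grip_force: 30.8
```

```bash
python3 pl.py .117,216,6
```

```text
t 18.1 r 0.0992 deg 216.74882274342565 z 0.1655 tool rel arm 37.3058175075096 F [-2.5  2.8  6.4] open 0.0233
[[[0.0003, -0.003, 0], np.float64(0.0022)], [[0.0003, -0.003, 0], np.float64(0.0022)], [[0.0003, -0.003, 0], np.float64(0.0022)], [[0.0003, -0.003, 0], np.float64(0.0022)], [[0.0003, -0.003, 0], np.float64(0.0022)], [[0.0003, -0.003, 0], np.float64(0.0022)]]
```

Moving out freely; continue until the end wall is felt.

{"op": "drive_tool", "data": {
  "rows": [
    [[0,-0.003,0],0],
    [[0,-0.003,0],0],
    [[0,-0.003,0],0],
    [[0,-0.003,0],0],
    [[0,-0.003,0],0],
    [[0,-0.003,0],0],
    [[0,-0.002,0],0],
    [[0,0,0],0]
  ]
}}

```text
t: 18.9
tool_pos: [0.548, -0.1023, 0.1656]
tool_rot: [-1.064, -2.955, -0.001]
contact_force: [-1.3, 4.2, 6.5]
opening: 0.0234
grip_force: 30.8
```

```bash
python3 pl.py .117,216,6|head -1
```

```text
t 18.9 r 0.1187 deg 216.79707913789613 z 0.1656 tool rel arm 37.29667201826386 F [-1.3  4.2  6.5] open 0.0234
```

{"op": "drive_tool", "data": {
  "rows": [
    [[0,-0.0015,0],0],
    [[0,-0.0015,0],0],
    [[0,0,0],0]
  ]
}}

```text
t: 19.2
tool_pos: [0.5474, -0.1028, 0.1656]
tool_rot: [1.064, 2.954, 0.009]
contact_force: [5.2, 11.7, 3.1]
opening: 0.0232
grip_force: 30.5
```

```bash
python3 pl.py .117,216,6|head -1
```

```text
t 19.2 r 0.1194 deg 216.74536482373043 z 0.1656 tool rel arm 37.29635341908386 F [ 5.2 11.7  3.1] open 0.0232
```

{"op": "drive_tool", "data": {
  "rows": [
    [[0,0.002,0],0],
    [[0,0,0],0]
  ]
}}

```text
t: 19.4
tool_pos: [0.5478, -0.1023, 0.1656]
tool_rot: [-1.063, -2.956, -0.003]
contact_force: [0.5, 7.0, 4.2]
opening: 0.0231
grip_force: 30.7
```

{"op": "drive_tool", "data": {
  "rows": [
    [[0,0,0],0],
    [[0,0,0],0],
    [[0,0,0],0],
    [[0,0,0],0]
  ],
  "jaw": 0.35
}}

```text
t: 19.8
tool_pos: [0.5473, -0.1037, 0.165]
tool_rot: [-1.066, -2.955, 0.001]
contact_force: [1.4, -0.4, 0.2]
opening: 0.0554
grip_force: 0.0
```

{"op": "drive_tool", "data": {
  "rows": [
    [[0,0,-0.01],0],
    [[0,0,-0.02],0],
    [[0,0,-0.03],0],
    [[0,0,-0.03],0],
    [[0,0,-0.03],0],
    [[0,0,-0.02],0],
    [[0,0,0],0]
  ]
}}

```text
t: 20.5
tool_pos: [0.5492, -0.1039, 0.3106]
tool_rot: [1.062, 2.948, 0.0]
contact_force: [0.5, -0.3, 0.6]
opening: 0.0555
grip_force: 0.0
```

Run:
```python
from h import *
import pickle
d=cam('wrist'); pickle.dump(d,open('w7.pkl','wb')); cv2.imwrite('pics/w7.png',cv2.resize(d['image'],(800,600),interpolation=cv2.INTER_CUBIC))
O=np.array([.6244,-.0115]);
for r in(.115,.117,.119):
    a=np.radians(216+13.1); print(r,proj(d,[*(O+r*np.array([np.cos(a),np.sin(a)])),.12])/.64)
a=np.radians(13.1);out=O+.054*np.array([np.sin(a),-np.cos(a)]);print('outlet px',proj(d,[*out,.06])/.64)
print(ctrl.get_obs()['tool_pos'])
```

```text
0.115 [404.6418288  287.64128413]
0.117 [401.53578671 287.57477869]
0.119 [398.4293593  287.50826501]
outlet px [504.17821258 324.96206902]
[ 0.54837349 -0.10367585  0.30786361]
```

View pics/w7.png

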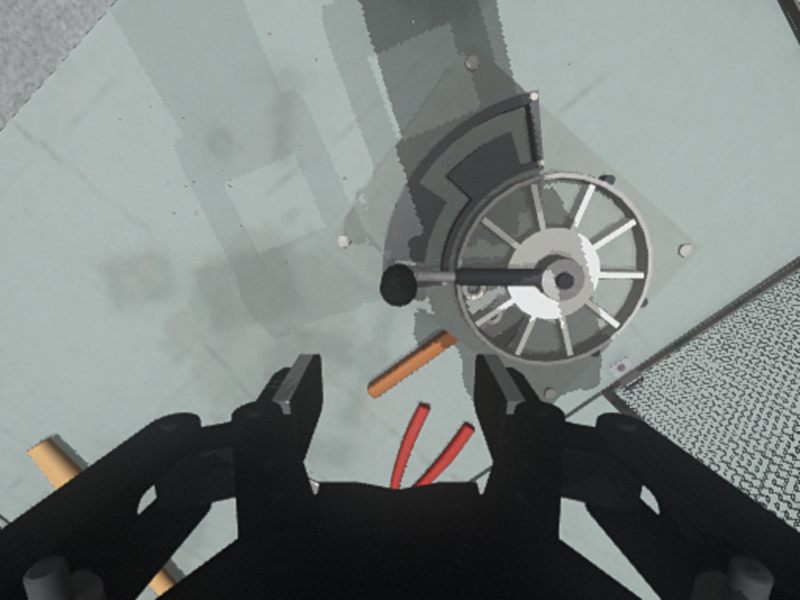

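Knob (398,285) sits at the slot's end; one nut in the wheel at about (475,290), something darker near (493,320), by the opening. Checking that numerically.

Run:
```python
from h import *
import pickle
d=pickle.load(open('w7.pkl','rb'));O=np.array([.6244,-.0115])
for g in(234,270,306):
  for z in(.064,.012):
    a=np.radians(g+13.1);print(g,z,proj(d,[*(O+.054*np.array([np.cos(a),np.sin(a)])),z]).round(1), 'r11px',(d['f']*.011/(d['R']@np.array([*O,z])+d['t'])[2]).round(1))
g=cv2.cvtColor(d['image'],cv2.COLOR_BGR2GRAY)
for v in range(174,222,1):print(v,' '.join('%3d'%x for x in g[v,292:340]))
```

```text
234 0.064 [309.6 187.8] r11px 9.1
234 0.012 [302.1 178.8] r11px 7.8
270 0.064 [323.5 209. ] r11px 9.1
270 0.012 [314.4 197.4] r11px 7.8
306 0.064 [347.7 217.2] r11px 9.1
306 0.012 [335.5 204.6] r11px 7.8
174  47  49  51  54  53  52  53  54  54  52  55  54  52  54  53  54  54  55  56  54  56  54  53  55  56  56  54  57  56  56  54  57  56  57  55  55  57  55  56  55  55  59  60  60  57  58  58  58
175  53  52  56  55  57  56  55  56  55  56  57  57  56  58  57  58  57  56  57  59  57  56  58  57  59  60  59  58  58  59  60  60  56  59  57  57  59  57  59  61  58  58  59  62  62  60  60  59
176  55  53  58  59  58  60  60  62  61  60  61  60  61  62  58  62  60  58  62  59  62  62  63  62  62  63  61  62  62  61  61  61  63  61  62  62  61  63  62  62  64  62  64  62  63  62  64  64
177  57  53  57  61  62  62  62  61  62  62  62  63  62  63  61  63  61  63  63  62  62  65  63  65  62  63  62  64  64  64  65  65  66  63  67  66  66  64  62  66  65  65  66  70  70  67  67  70
178  52  52  58  60  60  61  59  59  61  59  59  59  59  60  60  59  60  61  58  63  59  60  62  60  63  64  61 
[... 7811 characters left out ...]
 124  94  75  71  69  69  71  71  70  69  69  71  68  61  65  82  80  82  83  80  92 158 174 172 165 116 110 112
219 120 121 120 118 114 109 110 109 111 110 110 110 113 113 111 113 109  99 116 133 138 129  93  75  72  71  69  68  67  71  70  68  64  61  77  90  85  81  82  82 114 173 173 170 137 111 109 112
220 121 122 120 122 121 114 110 109 110 111 112 112 111 114 112 110 112 108 101 118 131 133 130  96  80  72  70  70  70  71  69  65  62  74  93  94  83  83  82  88 150 175 174 167 119 109 114 111
221 123 120 122 121 120 118 115 113 110 109 108 110 112 114 113 113 110 110 108 112 122 129 136 129 110  83  73  72  72  71  69  64  70  81  97  87  82  85  83 105 167 174 171 143 113 110 112 113
```

```bash
python3 -c "
from station import ctrl
print(ctrl.finish_job())"
```

```text
the job is handed in; nothing more can be done
None
```

The job is handed in at about 20.5 s. The tray is flat under the spout, its pan about 3 mm off the outlet's centre and turned about 15° from square because of the pliers. The lever went through the whole gate, after one jam just before the last slot that backing off cleared, and it sits against the end wall of the last slot. Nut C is still in the wheel and the pockets for nuts A and B look empty, but only one nut was partly visible in the tray. I did not touch the pliers, bracket or offcut.

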